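Turn the stock tags of the glass bins

ROBOT

A 7-joint arm with a two-finger parallel gripper is mounted at the origin on the work surface. World frame = base frame: x ahead of the robot, y to its left, z up, the work surface at z = 0. Lengths are in m, angles in rad, forces in N, time in s.
With the tool pointing down it reaches from about 0.425 to 0.875 m from the base axis. Payload 4.7 kg.
Tool frame: the origin (TCP) lies at the very end of the fingers, on their centre line; the grasp point (between the pads) lies behind it (ctrl.tcp_to_grasp is the y of the grasp point in the tool frame, in m); y points along the fingers, x is the direction in which the jaws open and shut, and the axes are right-handed (so a half turn about y gives the same grasp; the last joint's range is limited). The gripper opens to 87 mm and grips with 3 to 60 N. Pads are 19 mm wide; open, the fingers measure 117 mm over their backs; the gripper's body (75 mm by 190 mm) begins 51 mm behind the grasp point.
Start: joints at [-1.296, 0.321, -0.07, 1.45, 0.023, 1.371, -0.057], TCP at [0.168, 0.628, 0.223] pointing down, gripper open.
Joint ranges: [-2.86, 2.86], [-0.3, 2.09], [-1.38, 1.24], [0.06, 2.45], [-1.56, 4.7], [0.09, 2.05], [-2.69, 2.69]. Speed limits (rad/s): [2.57, 2.57, 3.14, 3.14, 3.14, 3.14, 3.14].

INTERFACE

Orientations are given as a rotation vector (axis times angle).
In Python, from bench import ctrl, get_image, workorder gives the robot as it stands.
- The arm moves only by the tool drive_tool, never from a script. Its argument "increments" is text: rows parted by semicolons, each of 5 numbers parted by spaces: the shift along the tool's x, y, z in mm, then the turn about the tool's y in degrees, then the closure in counts, from 0 (fully open) to 255 (shut). In form: tx ty tz yaw fingers; .... A call has 1 to 20 rows; each row shifts and turns the commanded pose from where the row before left it, along the tool's axes as they then stand; what a row does not reach is not made up. A row lasts 1/8 s, in which the tool goes at most 62.5 mm and 10.7 degrees, less where a joint would pass 70% of its speed; a pose out of reach is approached as far as the arm can. A call is refused whole if a number of a shift passes 62.5 or a number of a turn 10.7, either way. A call with a gripper value outside its range is refused whole. The fingers move at their own pace and stop on an object; "squeeze" is the grip in N (left out, the last holds). Time passes only in rows, so rows that do not move let the fingers close. It gives the time, the measured TCP pose, the force and the opening at its end, in the units of the state.
- ctrl.get_state(): the state, without advancing time (a new reading comes with each control period).
- get_image(name): name is "side" or "top"; returns a dict with "img" (384x512x3 uint8, red, green, blue), "mtx" (3x3 intrinsics, pixels), "k1" (the pictures are not rectified: a ray, as slopes to the right and down, at radius r is drawn at 1 + k1 r^2 times it, then the intrinsics apply), "camera_from_world" (4x4, takes a point from world to camera coordinates). Camera axes: x right, y up, looking along -z (the intrinsics and any distortion apply to the point x, -y, -z); pixel columns grow to the right and rows downward; lengths in m; the calibration is good to about 2 mm. A picture is of the moment at which its call begins. There is no depth.
- workorder.close_job(): hands the job in, once; it reports no verdict.
The state is a dict: "time": time; "joint_positions": joint angles; "qd": joint speeds; "joint_torque": joint torques, N m; "position": TCP position; "tool_rot": TCP orientation; "ft_force": force on the tool from outside, world axes, zero at the start; "torque": the same for the moment, N m; "grip_width": opening from 0.0 (shut) to 1.0 (fully open).
Only numpy, scipy, OpenCV 4.12 (cv2) and the standard library are available. Lean on these libraries where they do the work, as an engineer would, in place of code of your own. Each camera call takes 0.05 s, during which the arm holds its last target.

TASK

Flip the hinged stock tags on the board with a fingertip so that only the bins full of glass show the green face of their tag upwards, and the bare or nearly empty bins show red; each tag belongs to the bin straight beyond it as seen from the robot. Leave the tags that are already right as they are, and do not pick up or shift the bins, the jar, the paperweight or the paddle.

Things in the scene. Friction and masses are not known exactly. Their poses are not given: they have to be found in the camera images.
- tag1 (a joint): lean of tag 1 about its level hinge, rad: 0 upright, +0.96 resting on its stop leaning towards its bin (green face up), -0.96 resting on its stop leaning away from its bin, towards the robot (red face up). At a stop the tag slopes 35 degrees above level. Very light (30 g), little friction: once about 10 degrees past upright it falls to the other stop by itself, within about a second
- hinge1 (a point): middle of the level hinge axis of tag 1, 45 mm above the board's top, 60 mm above the table. Its x axis points level from the tag to the tag's bin, its y axis lies along the hinge, z is up. Two thin steel cheeks, 66 mm apart over their outsides and rising 8 mm above the axis, carry it. Neighbouring hinges are 90 mm apart along y
- edge1 (a point): middle of tag 1's free edge: a white bead 8 mm in diameter, 60 mm from the hinge. The tag is a plate 52 mm wide, 4 mm thick, green on one side, red on the other. At a stop the bead is 49 mm out from the hinge and 34 mm above it, with nothing beneath it down to the board. A level push can jam it: carry the edge up and over along its arc
- place1 (a point): the spot on the board's top, 135 mm from hinge 1 along its x axis, where the bin belonging to tag 1 stands (bin centre within 10 mm)
- tag2 (a joint): lean of tag 2 about its level hinge, rad: 0 upright, +0.96 resting on its stop leaning towards its bin (green face up), -0.96 resting on its stop leaning away from its bin, towards the robot (red face up). At a stop the tag slopes 35 degrees above level. Very light (30 g), little friction: once about 10 degrees past upright it falls to the other stop by itself, within about a second
- hinge2 (a point): middle of the level hinge axis of tag 2, 45 mm above the board's top, 60 mm above the table. Its x axis points level from the tag to the tag's bin, its y axis lies along the hinge, z is up. Two thin steel cheeks, 66 mm apart over their outsides and rising 8 mm above the axis, carry it. Neighbouring hinges are 90 mm apart along y
- edge2 (a point): middle of tag 2's free edge: a white bead 8 mm in diameter, 60 mm from the hinge. The tag is a plate 52 mm wide, 4 mm thick, green on one side, red on the other. At a stop the bead is 49 mm out from the hinge and 34 mm above it, with nothing beneath it down to the board. A level push can jam it: carry the edge up and over along its arc
- place2 (a point): the spot on the board's top, 135 mm from hinge 2 along its x axis, where the bin belonging to tag 2 stands (bin centre within 10 mm)
- tag3 (a joint): lean of tag 3 about its level hinge, rad: 0 upright, +0.96 resting on its stop leaning towards its bin (green face up), -0.96 resting on its stop leaning away from its bin, towards the robot (red face up). At a stop the tag slopes 35 degrees above level. Very light (30 g), little friction: once about 10 degrees past upright it falls to the other stop by itself, within about a second
- hinge3 (a point): middle of the level hinge axis of tag 3, 45 mm above the board's top, 60 mm above the table. Its x axis points level from the tag to the tag's bin, its y axis lies along the hinge, z is up. Two thin steel cheeks, 66 mm apart over their outsides and rising 8 mm above the axis, carry it. Neighbouring hinges are 90 mm apart along y
- edge3 (a point): middle of tag 3's free edge: a white bead 8 mm in diameter, 60 mm from the hinge. The tag is a plate 52 mm wide, 4 mm thick, green on one side, red on the other. At a stop the bead is 49 mm out from the hinge and 34 mm above it, with nothing beneath it down to the board. A level push can jam it: carry the edge up and over along its arc
- place3 (a point): the spot on the board's top, 135 mm from hinge 3 along its x axis, where the bin belonging to tag 3 stands (bin centre within 10 mm)
- tag4 (a joint): lean of tag 4 about its level hinge, rad: 0 upright, +0.96 resting on its stop leaning towards its bin (green face up), -0.96 resting on its stop leaning away from its bin, towards the robot (red face up). At a stop the tag slopes 35 degrees above level. Very light (30 g), little friction: once about 10 degrees past upright it falls to the other stop by itself, within about a second
- hinge4 (a point): middle of the level hinge axis of tag 4, 45 mm above the board's top, 60 mm above the table. Its x axis points level from the tag to the tag's bin, its y axis lies along the hinge, z is up. Two thin steel cheeks, 66 mm apart over their outsides and rising 8 mm above the axis, carry it. Neighbouring hinges are 90 mm apart along y
- edge4 (a point): middle of tag 4's free edge: a white bead 8 mm in diameter, 60 mm from the hinge. The tag is a plate 52 mm wide, 4 mm thick, green on one side, red on the other. At a stop the bead is 49 mm out from the hinge and 34 mm above it, with nothing beneath it down to the board. A level push can jam it: carry the edge up and over along its arc
- place4 (a point): the spot on the board's top, 135 mm from hinge 4 along its x axis, where the bin belonging to tag 4 stands (bin centre within 10 mm)
- bin_blue: loose grey open bin, 80 mm (along its x, away from its tag) by 70 mm by 50 mm tall; origin at the centre of its underside, standing on the board; FULL to the brim with blue glass chunks (0.55 kg)
- bin_amber: loose grey open bin, 80 mm (along its x, away from its tag) by 70 mm by 50 mm tall; origin at the centre of its underside, standing on the board; FULL to the brim with amber glass chunks (0.55 kg)
- bin_bare: loose grey open bin, 80 mm (along its x, away from its tag) by 70 mm by 50 mm tall; origin at the centre of its underside, standing on the board; empty, not full (0.15 kg)
- bin_low: loose grey open bin, 80 mm (along its x, away from its tag) by 70 mm by 50 mm tall; origin at the centre of its underside, standing on the board; nearly empty, only two violet chunks on its floor: not full (0.18 kg)
- board: plywood board lying fixed on the table, 285 mm (x) by 400 mm (y) by 15 mm thick; origin under its centre; the row of four tags runs along its y axis, 50 mm to the robot's side of its centre
- jar: bystander: closed amber glass jar, diameter 56 mm, 85 mm tall, loose on the table beside the board; origin at the centre of its underside
- paperweight: bystander: blue glass paperweight, diameter 64 mm, 50 mm tall, loose on the table beside the board; origin at the centre of its underside
- paddle: bystander: a small hand paddle (spatula) lying loose on the table beside the board, 280 mm long along its x axis, 65 mm wide and 20 mm high; origin half-way along, on the underside
There are look-alikes about, which are no part of the job. Leave any pink look-alike of the bin_blue alone. What is shaped like the bin_low but turquoise is not meant.

How it is judged:
At the end, for the whole second after the job is handed in: Every tag whose bin is full rests leaning to its bin, green up (joint above 0.8 rad), every other tag rests leaning to the robot, red up (joint below -0.8 rad), all at rest (below 0.2 rad/s), the bins still in their places (((horizontal distance between bin_blue and place1 below 0.04 m and value of joint tag1 above 0.8 rad) or (horizontal distance between bin_bare and place1 below 0.04 m and value of joint tag1 below -0.8 rad)) and velocity of joint tag1 between -0.2 and 0.2 rad/s and ((horizontal distance between bin_blue and place2 below 0.04 m and value of joint tag2 above 0.8 rad) or (horizontal distance between bin_bare and place2 below 0.04 m and value of joint tag2 below -0.8 rad)) and velocity of joint tag2 between -0.2 and 0.2 rad/s and ((horizontal distance between bin_amber and place3 below 0.04 m and value of joint tag3 above 0.8 rad) or (horizontal distance between bin_low and place3 below 0.04 m and value of joint tag3 below -0.8 rad)) and velocity of joint tag3 between -0.2 and 0.2 rad/s and ((horizontal distance between bin_amber and place4 below 0.04 m and value of joint tag4 above 0.8 rad) or (horizontal distance between bin_low and place4 below 0.04 m and value of joint tag4 below -0.8 rad)) and velocity of joint tag4 between -0.2 and 0.2 rad/s); the robot touches nothing.
It fails at once if a tag that already showed the right face was turned ((horizontal distance between bin_bare and place1 below 0.04 m and value of joint tag1 above -0.3 rad) or (horizontal distance between bin_bare and place2 below 0.04 m and value of joint tag2 above -0.3 rad) or (horizontal distance between bin_amber and place3 below 0.04 m and value of joint tag3 below 0.3 rad) or (horizontal distance between bin_amber and place4 below 0.04 m and value of joint tag4 below 0.3 rad)).
It fails at once if a bin was shifted more than 20 mm, lifted or tipped (distance of any of bin_blue, bin_bare, bin_amber, bin_low from where it was at the start of the episode above 0.02 m or angle between any of bin_blue, bin_bare, bin_amber, bin_low's own z axis and vertical above 0.3 rad).
It fails at once if the jar, the paperweight or the paddle was shifted more than 20 mm, lifted or tipped (distance of any of jar, paperweight, paddle from where it was at the start of the episode above 0.02 m or angle between any of jar, paperweight, paddle's own z axis and vertical above 0.3 rad).
It also fails if it takes over 48 s, if anything falls off the work surface, if the arm or the gripper's body presses on something with over 40 N, if the wrist force passes 120 N, or if a joint passes its speed limit or range.

## Working session

There is one attempt and no reset: what is moved stays moved. The work goes in short steps, Python scripts to look and compute and a tool call to move; the robot and the scene stay as the last step left them, time stands still between calls to the robot, and variables do not carry over. Pictures are saved under pics/ and viewed, and the job is handed in when it is done.

Besides the shell and the picture viewer there is one more tool, called after ">>>" by a JSON object that holds its "fn" and its "kwargs". drive_tool: Moves the arm, as the interface text tells. Its arguments: {"type":"object","properties":{"increments":{"type":"string"},"squeeze":{"type":"number"}},"required":["increments"]}

```bash
mkdir -p pics; ls
python3 - <<'E'
from bench import ctrl,get_image
import cv2
s=ctrl.get_state();print(s, ctrl.tcp_to_grasp)
for n in("top","side"):
    d=get_image(n);cv2.imwrite(f"pics/{n}0.png",d["img"][:,:,::-1]);print(n,d["mtx"],d["k1"],d["camera_from_world"])
E
```

```text
pics
{'time': 0.0, 'joint_positions': array([-1.29592668,  0.32177693, -0.07009986,  1.45164144,  0.02260878,
        1.37076803, -0.05690242]), 'qd': array([ 0.00086136,  0.00114509, -0.0011195 ,  0.00097842,  0.00039697,
       -0.00063129, -0.00047331]), 'joint_torque': array([ 4.21232135e-04, -4.91293359e+01, -4.03496716e-01, -3.12527204e+01,
       -6.38796366e-02,  4.40497440e-02,  1.79997264e-04]), 'position': array([0.16749123, 0.62750435, 0.22150838]), 'tool_rot': array([-1.32253472, -1.01404943,  1.0163321 ]), 'ft_force': array([0.01684707, 0.19995812, 0.25268952]), 'torque': array([-0.02770494,  0.01827834, -0.02627169]), 'grip_width': 1.0010412502767558} -0.0187
top [[433.53842132   0.         258.40443909]
 [  0.         433.53842132 188.69753324]
 [  0.           0.           1.        ]] -0.11167041365156115 [[ 0.01983573 -0.99964041 -0.01804408  0.02847598]
 [ 0.99683865  0.01838489  0.07729626 -0.64148589]
 [-0.07693673 -0.01952026  0.99684487 -1.19179403]
 [ 0.          0.          0.          1.        ]]
side [[371.98329696   0.         253.41097465]
 [  0.         371.98329696 190.01215103]
 [  0.           0.           1.        ]] -0.08592650818356838 [[-0.87768867 -0.47922847  0.00163668  0.59901492]
 [ 0.32733417 -0.59699863  0.73242404 -0.28219813]
 [-0.35002136  0.64337602  0.68084679 -0.79929354]
 [ 0.          0.          0.          1.        ]]
```

View pics/top0.png

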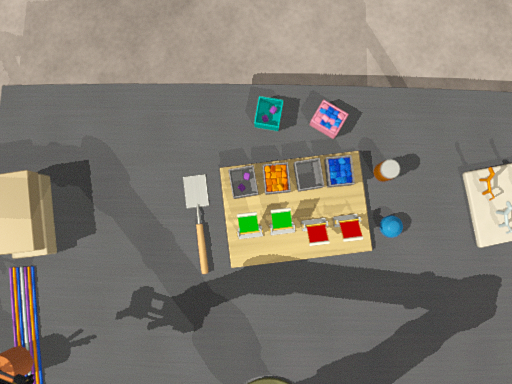

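View pics/side0.png

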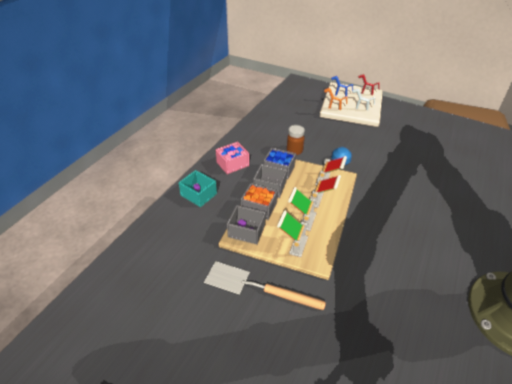

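```bash
cat > h.py <<'E'
import numpy as np,cv2
from bench import ctrl,get_image
def ray(d,uv):
    K=d["mtx"];T=d["camera_from_world"]
    p=np.array([[(uv[0]-K[0,2])/K[0,0],(uv[1]-K[1,2])/K[1,1]]])
    s=cv2.undistortPoints(np.array([[uv]],float),K,np.array([d["k1"],0,0,0,0.]))[0,0]
    dc=np.array([s[0],-s[1],-1.]);R=T[:3,:3]
    return -R.T@T[:3,3],R.T@dc
def onplane(d,uv,z):
    o,v=ray(d,uv);return o+v*(z-o[2])/v[2]
def proj(d,P):
    T=d["camera_from_world"];c=T[:3,:3]@np.asarray(P)+T[:3,3]
    x,y=c[0]/-c[2],-c[1]/-c[2];f=1+d["k1"]*(x*x+y*y);K=d["mtx"]
    return K[0,0]*x*f+K[0,2],K[1,1]*y*f+K[1,2]
def save(n,d,box=None,k=1):
    im=d["img"][:,:,::-1]
    if box: x0,y0,x1,y1=box;im=im[y0:y1,x0:x1]
    cv2.imwrite(n,cv2.resize(im,None,fx=k,fy=k,interpolation=cv2.INTER_CUBIC))
E
python3 - <<'E'
from h import *
d=get_image("top");s=get_image("side")
save("pics/topc.png",d,(210,140,410,285),4);save("pics/sidec.png",s,(215,120,375,280),3.7)
for nm,im,dd in(("top",d["img"],d),("side",s["img"],s)):
    hsv=cv2.cvtColor(im,cv2.COLOR_RGB2HSV)
    for c,lo,hi in(("g",(50,150,60),(70,255,255)),("r",(0,180,90),(5,255,255))):
        m=cv2.inRange(hsv,lo,hi);n,l,st,ce=cv2.connectedComponentsWithStats(m)
        for i in range(1,n):
            if st[i,4]>50: print(nm,c,ce[i].round(1),st[i],onplane(dd,ce[i],.079).round(4))
E
```

```text
top g [281.2 219.5] [271 211  21  18 282] [ 0.5555 -0.0228  0.079 ]
top g [247.8 223.5] [238 216  21  17 274] [0.543  0.0661 0.079 ]
top r [350.3 229.1] [340 221  22  17 269] [ 0.5332 -0.2078  0.079 ]
top r [317.  233.3] [307 225  21  17 266] [ 0.5203 -0.1186  0.079 ]
side g [301.  201.8] [292 191  18  22 221] [ 0.555  -0.0209  0.079 ]
side g [291.1 226.2] [281 214  21  25 281] [0.5426 0.0675 0.079 ]
side r [332.9 164.9] [326 160  15  11 105] [ 0.5338 -0.2041  0.079 ]
side r [326.6 184.1] [318 178  18  13 136] [ 0.521  -0.1168  0.079 ]
```

View pics/topc.png

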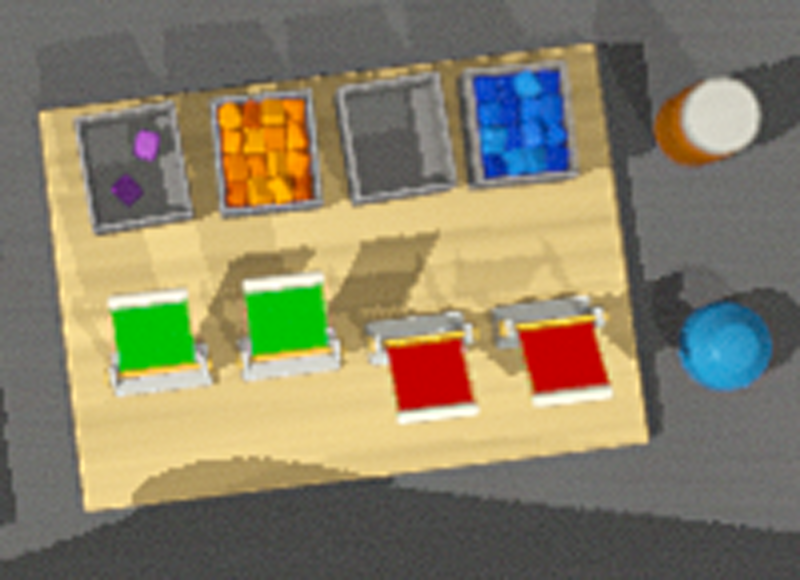

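View pics/sidec.png

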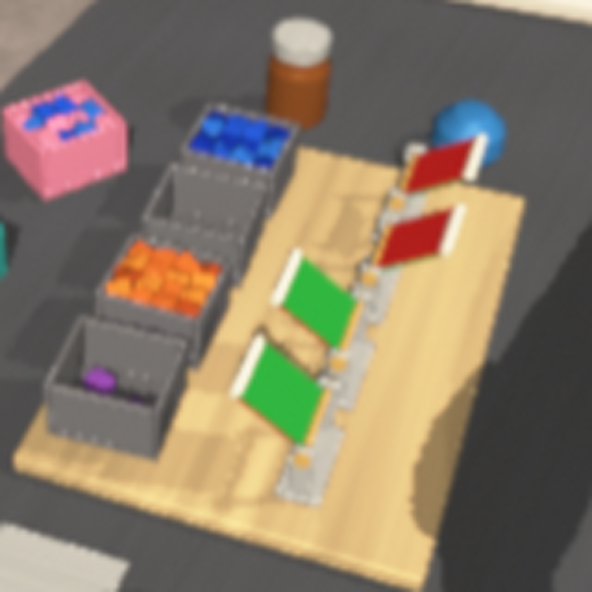

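Run:
```python
from h import *
from scipy.spatial.transform import Rotation as R
s=ctrl.get_state();M=R.from_rotvec(s["tool_rot"]).as_matrix();print(M.round(3),s["position"],s["time"])
d=get_image("top");sd=get_image("side")
a=np.radians(8.1);x=np.array([np.cos(a),np.sin(a),0]);y=np.array([-x[1],x[0],0])
# bead: white blob next to plate; triangulate
for nm,h,sg in(("low",(.5192,.0634,.06),1),("blue",(.557,-.2025,.06),-1)):
    h=np.array(h);b=h+sg*.049*x+[0,0,.034]
    print(nm,b.round(4),proj(d,b),proj(sd,b))
    L=[]
    for dd in(d,sd):
        u=np.array(proj(dd,b));im=dd["img"];m=(im.min(2)>190).astype(np.uint8)
        n,l,st,ce=cv2.connectedComponentsWithStats(m)
        k=min(range(1,n),key=lambda i:np.hypot(*(ce[i]-u)) if st[i,4]>15 else 1e9);print(ce[k],st[k]);
        print(onplane(dd,ce[k],.097))
        L.append(ray(dd,ce[k]))
    A=np.zeros((3,3));bb=np.zeros(3)
    for o,v in L:
        v=v/np.linalg.norm(v);P=np.eye(3)-np.outer(v,v);A+=P;bb+=P@o
    p=np.linalg.solve(A,bb);print("tri",p,"rel",(p-h)@x,(p-h)@y,p[2])
    st=h+sg*.085*x;st[2]=.16
    print("start",st,"tool delta",M.T@(st-s["position"])*1000)
```

```text
[[ 0.258 -0.    -0.966]
 [ 0.966 -0.001  0.258]
 [-0.001 -1.    -0.   ]] [0.16756    0.62769219 0.22188323] 0.2
low [0.5677 0.0703 0.094 ] (np.float64(246.1838587555552), np.float64(214.09961055623006)) (np.float64(281.50939463312665), np.float64(219.06684718577748))
[245.9047619  214.16666667] [237 213  20   4  42]
[0.56746652 0.07089538 0.097     ]
[281.45714286 218.74285714] [278 212   8  15  35]
[0.56722308 0.0719904  0.097     ]
tri [0.56755689 0.07097564 0.09584608] rel 0.048941879408436036 0.0006865200889980571 0.09584608064648895
start [0.60335201 0.0753766  0.16      ] tool delta [-421.21965856   62.41999702 -563.4487269 ]
blue [ 0.5085 -0.2094  0.094 ] (np.float64(351.9621565234406), np.float64(238.55113598501455)) (np.float64(342.7986704612212), np.float64(162.43986703215975))
[352.75  238.875] [343 237  20   5  48]
[ 0.50777364 -0.2109      0.097     ]
[343.25       161.95833333] [341 157   5  11  24]
[ 0.50728349 -0.20827316  0.097     ]
tri [ 0.50779342 -0.21134063  0.09464887] rel -0.04996133681055735 -0.001819168193506175 0.0946488675583991
start [ 0.47284799 -0.2144766   0.16      ] tool delta [-734.91984612   62.77361028 -512.08482898]
```

>>> {"fn": "drive_tool", "kwargs": {"increments": "0 0 0 -8 255; 0 0 0 -8 255; 0 0 0 -7.1 255; -38 0 -22 0 255; -38 0 -22 0 255; -38 0 -22 0 255; -38 0 -22 0 255; -38 0 -22 0 255; -38 0 -22 0 255; -38 0 -22 0 255; -38 0 -22 0 255; -38 0 -22 0 255; -38 0 -22 0 255; -38 0 -22 0 255; -38 0 -22 0 255; -38 0 -22 0 255; -38 0 -22 0 255; -38 0 -22 0 255; -38 0 -22 0 255", "squeeze": 10}}

```text
time: 2.68
position: [0.6031, 0.0751, 0.2227]
tool_rot: [-1.138, -1.314, 1.313]
ft_force: [0.2, 0.8, 0.3]
grip_width: 0.001
```

```bash
cat > rel.py <<'E'
from h import *
from scipy.spatial.transform import Rotation as R
s=ctrl.get_state();M=R.from_rotvec(s["tool_rot"]).as_matrix();print(M.round(3),s["position"],s["time"],s["ft_force"].round(1))
a=np.radians(8.1);x=np.array([np.cos(a),np.sin(a),0]);y=np.array([-x[1],x[0],0])
for n,h in(("low",(.5192,.0637,0)),("blue",(.5568,-.2035,0))):
    r=s["position"]-h;print(n,"out",(r@x*1000).round(1),"side",(r@y*1000).round(1),"z",(r[2]*1000).round(1))
E
python3 - <<'E'
import rel
from h import *
d=get_image("top");sd=get_image("side")
save("pics/t1.png",d,(190,130,410,285),3.6);save("pics/s1.png",sd,(190,60,390,290),2.6)
print(proj(d,rel.s["position"]),proj(sd,rel.s["position"]))
E
```

```text
[[-0.142  0.    -0.99 ]
 [ 0.99   0.    -0.142]
 [ 0.    -1.    -0.   ]] [0.60310263 0.07512635 0.22267684] 2.675 [0.2 0.8 0.3]
low out 84.7 side -0.5 z 222.7
blue out 85.1 side 269.3 z 222.7
(np.float64(241.93079969512993), np.float64(197.93840621238957)) (np.float64(269.0302959357817), np.float64(174.6584276470758))
```

View pics/s1.png

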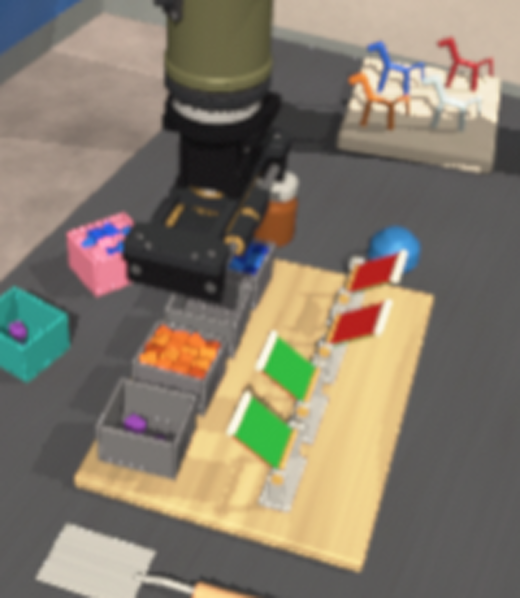

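View pics/t1.png

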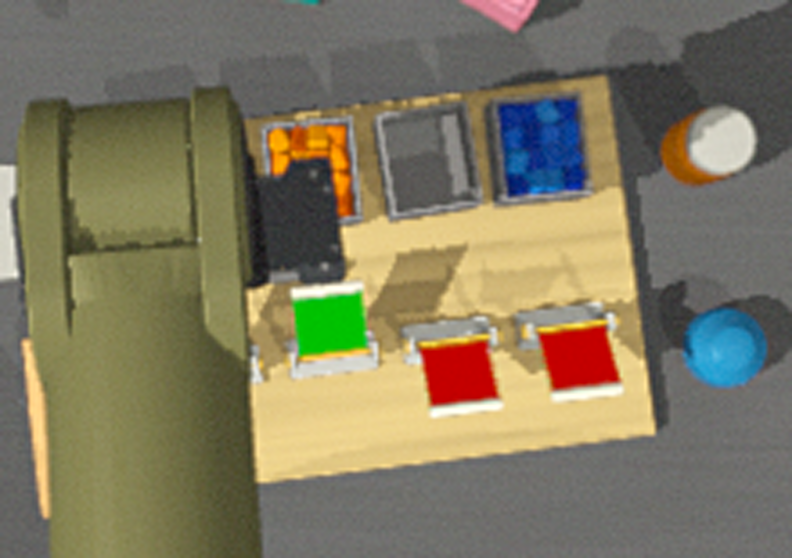

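>>> {"fn": "drive_tool", "kwargs": {"increments": "0 30 0 0 255; 0 35 0 0 255; 0 35 0 0 255; 0 25 0 0 255; 0 20 0 0 255; 0 0 0 0 255; 0 0 0 0 255"}}

```text
time: 3.65
position: [0.6032, 0.0763, 0.0786]
tool_rot: [-1.139, -1.315, 1.312]
ft_force: [0.2, 0.5, 0.3]
grip_width: 0.003
```

Run:
```python
import rel
from h import *
sd=get_image("side")
save("pics/s2.png",sd,(190,100,350,290),3.1)
```

```text
[[-0.142  0.002 -0.99 ]
 [ 0.99   0.    -0.142]
 [ 0.    -1.    -0.002]] [0.60316554 0.07634712 0.07863859] 3.65 [0.2 0.5 0.3]
low out 84.9 side 0.7 z 78.6
blue out 85.3 side 270.5 z 78.6
```

View pics/s2.png

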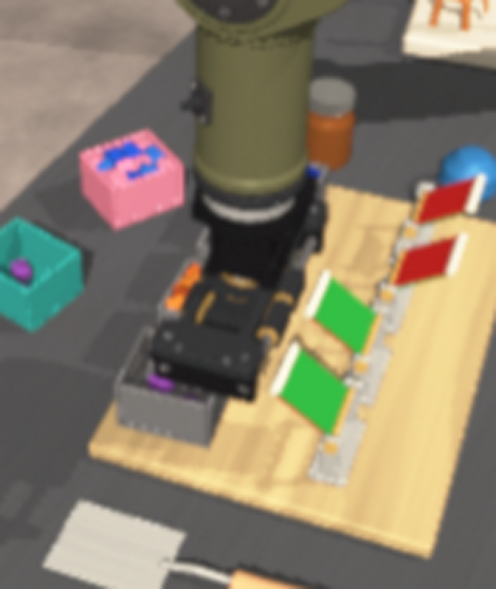

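The picture shows the gripper over the low bin, just beyond the left green tag, with no contact. Next I carry the edge along its arc.

>>> {"fn": "drive_tool", "kwargs": {"increments": "0 0 8 0 255; 0 0 8 0 255; 0 0 7 0 255; 0 -8 6.7 0 255; 0 -6.7 8 0 255; 0 -5.3 9 0 255; 0 -3.6 10 0 255; 0 -1.8 10 0 255; 0 0 10.4 0 255; 0 0 10.4 0 255; 0 0 10 0 255; 0 0 0 0 255; 0 0 0 0 255; 0 0 0 0 255; 0 0 0 0 255; 0 0 0 0 255"}}

```text
time: 5.7
position: [0.5059, 0.0623, 0.1029]
tool_rot: [-1.139, -1.313, 1.313]
ft_force: [0.1, -0.5, 0.7]
grip_width: 0.005
```

Run:
```python
import rel
from h import *
sd=get_image("side")
save("pics/s3.png",sd,(190,100,350,290),3.1)
```

```text
[[-0.142 -0.    -0.99 ]
 [ 0.99  -0.    -0.142]
 [-0.    -1.     0.   ]] [0.50593679 0.06230932 0.10290307] 5.7 [ 0.1 -0.5  0.7]
low out -13.3 side 0.5 z 102.9
blue out -12.9 side 270.3 z 102.9
```

View pics/s3.png

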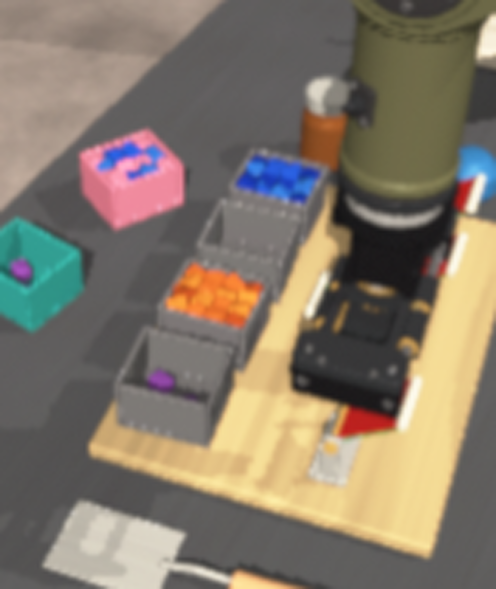

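>>> {"fn": "drive_tool", "kwargs": {"increments": "0 -35 0 0 255; 0 -40 0 0 255; 0 -35 0 0 255; -27 0 7.2 0 255; -27 0 7.2 0 255; -27 0 7.2 0 255; -27 0 7.2 0 255; -27 0 7.2 0 255; -27 0 7.2 0 255; -27 0 7.2 0 255; -27 0 7.2 0 255; -27 0 7.2 0 255; -27 0 7.2 0 255; 0 0 0 0 255; 0 0 0 0 255"}}

```text
time: 7.62
position: [0.4731, -0.2143, 0.2128]
tool_rot: [-1.138, -1.314, 1.313]
ft_force: [0.2, 0.0, -0.2]
grip_width: 0.002
```

Run:
```python
import rel
from h import *
save("pics/t4.png",get_image("top"),(190,130,410,285),3.6)
sd=get_image("side")
save("pics/s4.png",sd,(190,60,410,290),2.6)
```

```text
[[-0.143 -0.    -0.99 ]
 [ 0.99   0.001 -0.143]
 [ 0.001 -1.    -0.   ]] [ 0.4730915  -0.21426729  0.21282701] 7.625 [ 0.2  0.  -0.2]
low out -84.8 side -268.7 z 212.8
blue out -84.4 side 1.1 z 212.8
```

View pics/s4.png

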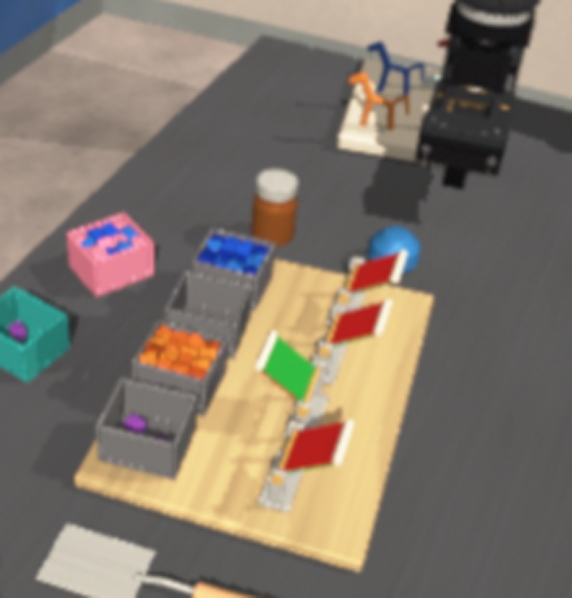

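View pics/t4.png

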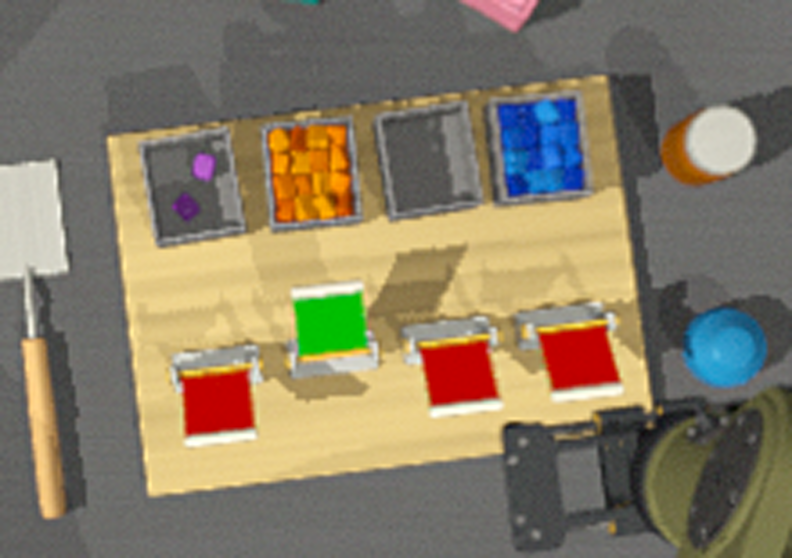

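The low-bin tag now shows red and the others are unchanged. The blue-bin tag is next, mirrored.

>>> {"fn": "drive_tool", "kwargs": {"increments": "0 30 0 0 255; 0 35 0 0 255; 0 35 0 0 255; 0 20 0 0 255; 0 14 0 0 255; 0 0 0 0 255; 0 0 0 0 255"}}

```text
time: 8.6
position: [0.4736, -0.2153, 0.0798]
tool_rot: [-1.14, -1.314, 1.313]
ft_force: [0.4, -0.3, 0.1]
grip_width: 0.003
```

>>> {"fn": "drive_tool", "kwargs": {"increments": "0 0 -8 0 255; 0 0 -8 0 255; 0 0 -6 0 255; 0 -8 -6.7 0 255; 0 -6.7 -8 0 255; 0 -5.3 -9 0 255; 0 -3.6 -10 0 255; 0 -1.8 -10 0 255; 0 0 -10.4 0 255; 0 0 -10.4 0 255; 0 0 -10 0 255; 0 0 0 0 255; 0 0 0 0 255; 0 0 0 0 255; 0 0 0 0 255; 0 0 0 0 255"}}

```text
time: 10.6
position: [0.5683, -0.2015, 0.1044]
tool_rot: [-1.139, -1.314, 1.313]
ft_force: [-0.3, 0.9, 0.8]
grip_width: 0.004
```

Run:
```python
import rel
from h import *
sd=get_image("side")
save("pics/s5.png",sd,(190,60,410,290),2.6)
```

```text
[[-0.142  0.    -0.99 ]
 [ 0.99   0.    -0.142]
 [ 0.    -1.    -0.   ]] [ 0.56832038 -0.201484    0.10443894] 10.6 [-0.3  0.9  0.8]
low out 11.3 side -269.5 z 104.4
blue out 11.7 side 0.4 z 104.4
```

View pics/s5.png

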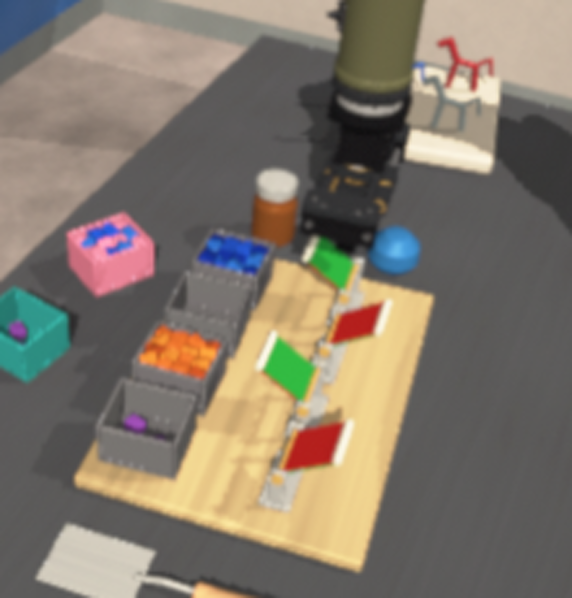

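The blue bin's tag shows green. I retreat upwards and to the robot's side, then check.

>>> {"fn": "drive_tool", "kwargs": {"increments": "0 -30 0 0 255; 0 -40 0 0 255; 0 -40 0 0 255; 0 0 20 0 255; 0 0 30 0 255; 0 0 30 0 255; 0 0 20 0 255; 0 0 0 0 255; 0 0 0 0 255; 0 0 0 0 255; 0 0 0 0 255"}}

```text
time: 12.02
position: [0.4699, -0.2155, 0.2142]
tool_rot: [-1.138, -1.313, 1.314]
ft_force: [0.2, -0.0, -0.1]
grip_width: 0.005
```

Run:
```python
import rel
from h import *
d=get_image("top");s=get_image("side")
save("pics/t6.png",d,(190,130,410,285),3.6);save("pics/s6.png",s,(190,60,410,290),2.6)
for nm,dd in(("top",d),("side",s)):
    hsv=cv2.cvtColor(dd["img"],cv2.COLOR_RGB2HSV)
    for c,lo,hi in(("g",(50,150,60),(70,255,255)),("r",(0,180,90),(5,255,255))):
        n,l,st,ce=cv2.connectedComponentsWithStats(cv2.inRange(hsv,lo,hi))
        for i in range(1,n):
            if st[i,4]>50: print(nm,c,ce[i].round(1),onplane(dd,ce[i],.079).round(4))
```

```text
[[-0.142 -0.    -0.99 ]
 [ 0.99  -0.    -0.142]
 [-0.    -1.     0.001]] [ 0.46988971 -0.21553193  0.21417924] 12.025 [ 0.2 -0.  -0.1]
low out -88.2 side -269.5 z 214.2
blue out -87.7 side 0.3 z 214.2
top g [348.1 211.2] [ 0.5807 -0.2014  0.079 ]
top g [281.3 219.5] [ 0.5554 -0.0231  0.079 ]
top r [317.1 233.3] [ 0.5203 -0.1189  0.079 ]
top r [249.9 241.6] [0.4951 0.0594 0.079 ]
side g [317.3 160.8] [ 0.5804 -0.1998  0.079 ]
side g [301.  201.8] [ 0.5549 -0.0208  0.079 ]
side r [326.6 184.1] [ 0.521  -0.1168  0.079 ]
side r [310.3 231.3] [0.4959 0.0604 0.079 ]
```

View pics/t6.png

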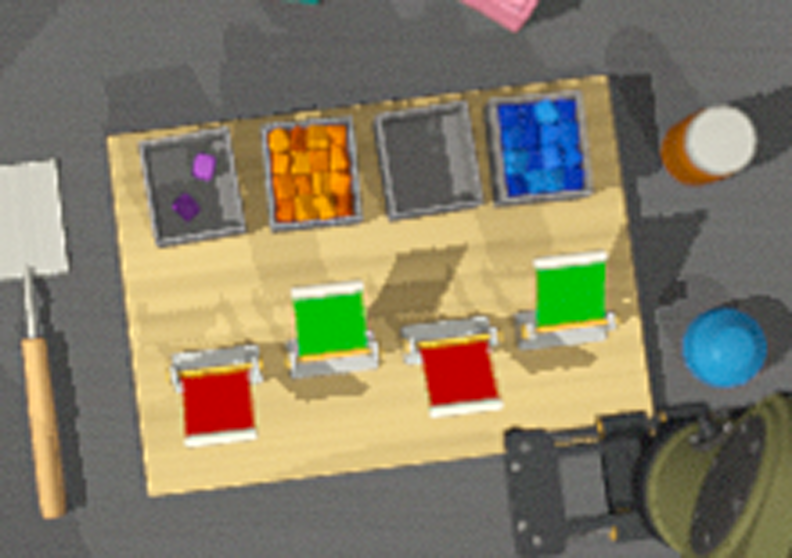

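View pics/s6.png

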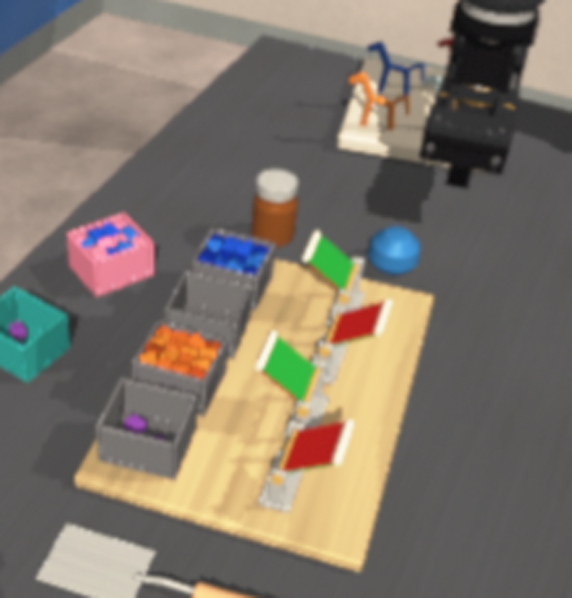

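All four tags rest correctly: low red, amber green, bare red, blue green. The bins and bystanders are where they were.

```bash
python3 -c "
from bench import workorder;print(workorder.close_job())"
```

```text
the job is handed in; nothing more can be done
None
```

I flipped two tags with the closed fingertips, carrying each edge up and over its arc: the low bin's tag from green to red, and the blue bin's tag from red to green. The amber and bare bins' tags were already right, so I left them alone.

After the arm moved clear, I checked both cameras:
- **Tags:** blue and amber show green, bare and low show red. In both views each flipped tag lies on its other stop, and the two untouched tags measure where they were before, within 1 mm.
- **Bins, jar, paperweight and paddle:** they look unmoved in the pictures; I did not measure their positions again.
- **Robot:** it stood clear of everything, and the force reported at the end of each move stayed at about 1 N or less. The job was handed in at about 12 s.

No check failed or disagreed. The hand-in gave no verdict.

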